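Lock a ticket post into the slotted counter rail of a cheese shop

ROBOT

A 6-joint arm with a two-finger parallel gripper is mounted at the origin on the work surface. World frame = base frame: x ahead of the robot, y to its left, z up, the work surface at z = 0. Lengths are in mm, angles in rad, forces in N, time in s.
With the tool pointing down it reaches from about 325 to 875 mm from the base axis. Payload 4.4 kg.
Tool frame: the origin (TCP) lies on the centre line of the jaws, within the pads' length; the fingertips stand ahead of it and the grasp point (between the pads) lies 6 mm ahead of it (ctrl.tcp_to_tips is the z of the fingertips in the tool frame, in mm); z points along the fingers, y is the direction in which the jaws open and shut (so a half turn about z gives the same grasp; the last joint's range is limited). The gripper opens to 85 mm and grips with 20 to 120 N. Pads are 22 mm wide; open, the fingers measure 114 mm over their backs; the gripper's body (76 mm by 85 mm) begins 54 mm behind the grasp point. The pads swing forward as they close: fully open they stand 13 mm farther back than shut.
Start: joints at [0.987, 0.207, 1.542, -0, 1.393, -0.15], TCP at [241.695, 521.739, 256.282] pointing down, gripper open.
Joint ranges: [-2.73, 2.73], [-0.86, 2.22], [0.23, 2.46], [-1.11, 4.25], [0.08, 2.63], [-2.82, 2.82]. Speed limits (rad/s): [2.79, 2.79, 3.14, 3.14, 3.14, 3.14].

INTERFACE

Orientations are given as a 3x3 rotation matrix whose columns are the frame's x, y, z axes.
In Python, from plant import ctrl, sensors, optics gives the robot as it stands. Calls block until the motion is done:
- ctrl.move_ptp(position, orientation): joint-space move of the TCP to a pose.
- ctrl.move_l(position, rot=None, vel=150, threshold=None): straight line of the TCP; rot=None keeps the orientation; vel is the mean speed in mm/s. With threshold (N) it stops when the force on the tool has changed by that much, and returns True; else False.
- ctrl.set_joints(angles): joint-space move.
- ctrl.gripper_to(opening, force=None): finger opening in mm; force is the grip in N (None keeps the last); returns when the fingers have stopped.
- ctrl.hold(seconds).
- ctrl.solve_ik(position, orientation): joint angles nearest the present ones, or None.
- sensors.read_state(): the state.
- optics.grab_frame(name): name is "scene" or "top" or "wrist"; returns (picture, depth): 480x640x3 uint8, red, green, blue; 480x640 float32, mm along the optical axis (not along the pixel's ray), 0 where there is no reading.
- optics.camera_params(name): a dict with "mtx" (3x3 intrinsics, pixels), "R" (3x3) and "t" (3): a world point X has camera coordinates R X + t; the wrist camera has in their place "T_tool_cam" (4x4, takes a point from camera to tool coordinates, whose origin is the TCP and whose axes are the flange's). Camera axes: x right, y down, z forward; pixel columns grow to the right and rows downward; lengths in mm; the calibration is good to about 2 mm. The wrist camera is an equidistant fisheye: a pixel r from the principal point sees the ray r / f radians off the axis. A picture is of the moment at which its call begins: read the wrist's pose just before it. camera_params takes no time and is no camera call.
A pose or a line that the arm cannot do raises ctrl.MotionError and nothing moves.
- ctrl.finish_job(): hands the job in, once; it reports no verdict.
The state is a dict: "t": time; "q": joint angles; "qvel": joint speeds; "tau": joint torques, N m; "eef_pos": TCP position; "eef_rot": TCP orientation; "force": force on the tool from outside, world axes, zero at the start; "wrist_torque": the same for the moment, N m; "grip_width": finger opening in mm.
Only numpy, scipy, OpenCV 4.12 (cv2) and the standard library are available. Lean on these libraries where they do the work, as an engineer would, in place of code of your own. Each camera call takes 0.05 s, during which the arm holds its last target.

TASK

Take the hammer-head ticket post out of its wooden block and lower its foot into the slot of the aluminium rail, in the half away from the end plate, until its collar rests on the rail. Give it a quarter turn so that the head catches under the lips, then slide it along towards the end plate, gently, until it comes up snugly against the stop hidden in the rail, and leave it standing there, still turned. Feel your way: never force the post against the rail or the stop, and leave the jar, the cheese and the bowl alone.

Things in the scene. Friction and masses are not known exactly. Their poses are not given: they have to be found in the camera images.
- post_grip (a point): Centre of the grip tab of the loose ticket post (80-170 g). The aluminium tab is 34 long (x) x 12 thick (y: pinch here) x 48 high; below it a steel collar 36 dia x 4, a neck 12 dia x 7, and the hammer head. x runs along tab and head (half-turn symmetric), z up. This point is 24 above the collar's top, 28 above its underside. The post hangs by its collar in the wooden block.
- post_head (a point): Centre of the underside of the post's hammer head, 43 below post_grip. The steel head is 34 long (x) x 14 wide (y) x 8 high; its top is 7 below the collar's underside. Axes as post_grip.
- slot (a point): Middle of the slot mouth of the fixed aluminium rail, at the top of its lips, 32 above the counter. Rail 320 long (x) x 48 wide (y). The slot is 16.5 wide, open over the whole length; lips 4 thick; cavity below 42 wide, 24 deep: the head turns there either way. Collar on lips = post_grip 28 above this point; the turned post has 3 of vertical play. Do not load post and rail above 35 N.
- end_plate (a point): Top middle of the end plate, 6 thick, on the rail's +x end, 163 along x from slot; it stands 6 above the rail. The other end has none. Hidden in the cavity, its near face anywhere from 20 to 80 beyond slot towards this plate, is a clamped rigid steel stop 20 long. The collar passes over it, the head does not: the turned post stops 7 (centre) short of that face. The rest of the slot is free.
- block: Fixed wooden storage block 90 (x) x 70 (y) x 30 high, origin at the centre of its underside. The pocket in its middle is 42 (x) x 19 (y) and 26 deep; the post hangs in it with the collar on the block's top and can be lifted straight out.
- jar: Bystander: loose amber glass jar with steel cap, 62 dia x 84 high, origin under its centre.
- cheese: Bystander: loose small round cheese 100 dia x 40 high, origin under its centre.
- bowl: Bystander: loose white bowl 100 dia x 45 high, origin under its centre.
Things that resemble listed ones, but are neither listed nor needed, are in the scene too. Leave any green or pink look-alike of the part that bears post_grip alone.

How it is judged (in metres and radians):
On the way, in this order (a step that is already met when the one before it is completed fails the run):
1. the hammer head is through the slot, lengthwise, in the half away from the end plate, the collar down on the lips (within 4 mm) (z of post_grip in the frame of slot between 0.0255 and 0.0325 m and y of post_grip in the frame of slot between -0.004 and 0.004 m and angle between the x axis of post_grip and the x axis of slot, either way round below 0.25 rad and x of post_grip in the frame of slot below 0 m), for 0.1 s.
2. the post is turned a quarter turn (within 0.2 rad) with its head under the lips, still in that half (z of post_grip in the frame of slot between 0.0255 and 0.0325 m and y of post_grip in the frame of slot between -0.004 and 0.004 m and angle between the x axis of post_grip and the y axis of slot, either way round below 0.2 rad and x of post_grip in the frame of slot below 0.005 m), for 0.1 s.
3. the turned post presses on the stop with more than 2 N (z of post_grip in the frame of slot between 0.0255 and 0.0325 m and y of post_grip in the frame of slot between -0.004 and 0.004 m and angle between the x axis of post_grip and the y axis of slot, either way round below 0.2 rad and contact force between post and stop_c0 above 2 N), for 0.1 s.
At the end, for the whole second after the job is handed in: The post stands in the rail, released and at rest, upright within 0.1 rad, centred in the slot within 4 mm, its head under the lips and turned a quarter turn within 0.2 rad, and no more than 3 mm short of the stop (z of post_grip in the frame of slot between 0.0255 and 0.0325 m and y of post_grip in the frame of slot between -0.004 and 0.004 m and angle between the x axis of post_grip and the y axis of slot, either way round below 0.2 rad and horizontal distance between post_grip and stop_c0 below 0.02 m and angle between post_grip's own z axis and vertical below 0.1 rad and linear speed of post below 0.01 m/s); the robot touches nothing.
It fails at once if the post is forced against the rail or its stop with more than 35 N (contact force between post and rail above 35 N).
It fails at once if the jar is moved by more than 15 mm (distance of jar from where it was at the start of the episode above 0.015 m).
It fails at once if the cheese is moved by more than 15 mm (distance of cheese from where it was at the start of the episode above 0.015 m).
It fails at once if the bowl is moved by more than 15 mm (distance of bowl from where it was at the start of the episode above 0.015 m).
It also fails if it takes over 67 s, if anything falls off the work surface, if the arm or the gripper's body presses on something with over 40 N, if the wrist force passes 120 N, or if a joint passes its speed limit or range.

## Working session

There is one attempt and no reset: what is moved stays moved. The work goes in short steps, each a Python script; the robot and the scene stay as the last script left them, time stands still between calls to the robot, and variables do not carry over. Pictures are saved under pics/ and viewed, and the job is handed in when it is done.

```bash
mkdir -p pics; ls; python3 - <<'E'
from plant import ctrl,sensors,optics
import cv2,numpy as np
s=sensors.read_state();print(s['t'],s['eef_pos'],s['force'],s['grip_width'],ctrl.tcp_to_tips)
for n in ("scene","top","wrist"):
    im,d=optics.grab_frame(n);cv2.imwrite(f'pics/{n}0.png',im[:,:,::-1]);np.savez(f'{n}0.npz',im=im,d=d,**optics.camera_params(n))
    print(n,optics.camera_params(n))
E
```

```text
pics
0.0 [241.31329911 521.13153389 255.1088407 ] [-0.08160728 -0.54427188 -0.23251979] 85.64227610160886 25.0
scene {'mtx': array([[606.17753189,   0.        , 320.27390292],
       [  0.        , 606.17753189, 238.87505996],
       [  0.        ,   0.        ,   1.        ]]), 'R': array([[ 0.63307446,  0.7738562 ,  0.0190608 ],
       [ 0.54783963, -0.43050731, -0.71731108],
       [-0.54688981,  0.46455359, -0.69649228]]), 't': array([-316.59233534, -224.24916128, 1732.55826061])}
top {'mtx': array([[566.94051659,   0.        , 310.44358666],
       [  0.        , 566.94051659, 239.05158446],
       [  0.        ,   0.        ,   1.        ]]), 'R': array([[ 0.02179649, -0.99973603, -0.00726473],
       [-0.99628193, -0.02111423, -0.08352544],
       [ 0.08335001,  0.00905828, -0.99647916]]), 't': array([-2.51206265e-01,  4.95689610e+02,  1.34626161e+03])}
wrist {'mtx': array([[371.64829954,   0.        , 317.65052998],
       [  0.        , 371.64829954, 241.22771552],
       [  0.        ,   0.        ,   1.        ]]), 'T_tool_cam': array([[-3.61981260e-04, -9.52392452e-01, -3.04874542e-01,
         7.91370018e+01],
       [ 9.99999525e-01, -6.90078515e-05, -9.71739162e-04,
        -5.07929410e-01],
       [ 9.04438306e-04, -3.04874749e-01,  9.52392025e-01,
        -1.17458548e+02],
       [ 0.00000000e+00,  0.00000000e+00,  0.00000000e+00,
         1.00000000e+00]])}
```

View pics/scene0.png

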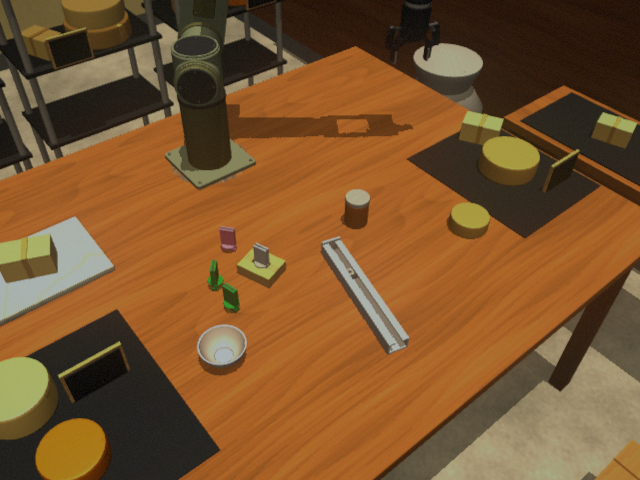

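View pics/top0.png

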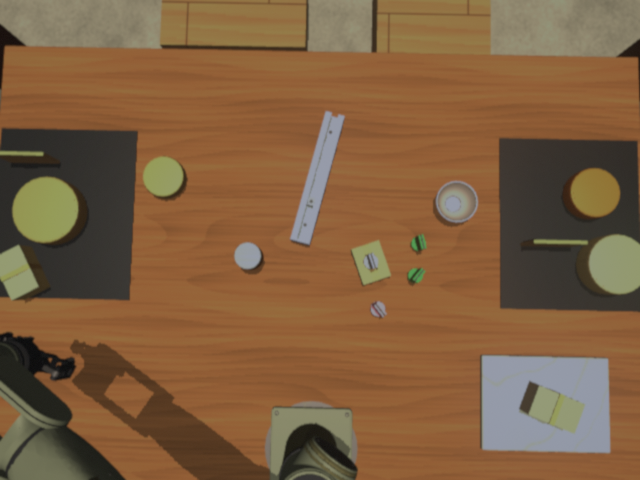

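View pics/wrist0.png

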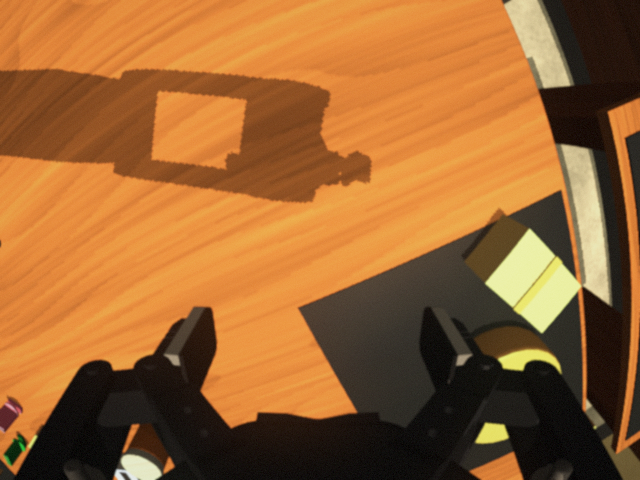

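Candidates for the post in the top view:
- the grey tab in the wooden block at (371,261)
- the pink look-alike at (379,310)
- the green look-alikes at (419,243) and (416,275)

By the description, it should be the grey one in the block. I'll check it in a close crop, along with the rail ends.

```bash
python3 - <<'E'
import cv2,numpy as np
t=cv2.imread('pics/top0.png');s=cv2.imread('pics/scene0.png')
a=cv2.resize(t[225:325,340:440],(400,400),interpolation=2)
b=cv2.resize(t[100:260,260:360],(375,600),interpolation=2)
c=cv2.resize(s[225:365,310:420],(425,541),interpolation=2)
cv2.imwrite('pics/c1.png',a)
o=np.zeros((600,800,3),np.uint8);o[:,:375]=b;o[:541,375:]=c
cv2.imwrite('pics/c2.png',o)
cv2.imwrite('pics/c3.png',cv2.resize(s[220:320,200:300],(500,500),interpolation=2))
E
```

```text
(no output)
```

View pics/c1.png

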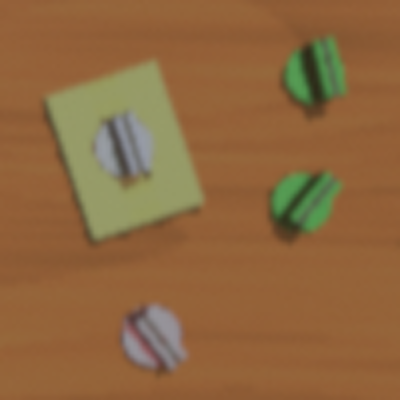

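View pics/c2.png

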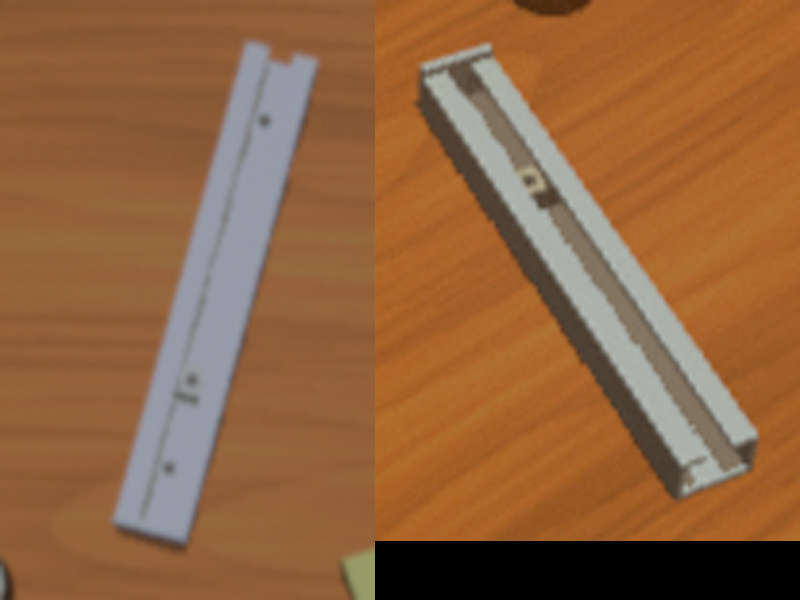

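View pics/c3.png

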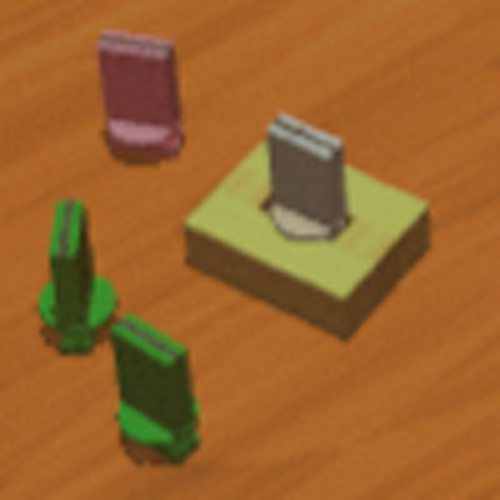

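The crops confirm the choice: the grey tab stands in the wooden block at top (371,261), and the other three are pink or green. The end plate is at the robot-side end of the rail, at top (300,240). The open end is at (334,115). Something like a stop shows in the slot around (311,202). Next come coarse positions from the top view.

```bash
cat > h.py <<'E'
import numpy as np,cv2
def ray_plane(P,uv,z):
    K,R,t=P['mtx'],P['R'],P['t']
    d=R.T@np.linalg.inv(K)@np.array([uv[0],uv[1],1.]);c=-R.T@t
    return c+d*(z-c[2])/d[2]
def wrist_ray(P,eef_pos,eef_rot,uv):
    K=P['mtx'];T=P['T_tool_cam'];x=(uv[0]-K[0,2]);y=(uv[1]-K[1,2]);r=np.hypot(x,y);th=r/K[0,0]
    d=np.array([np.sin(th)*x/max(r,1e-9),np.sin(th)*y/max(r,1e-9),np.cos(th)])
    Rw=eef_rot@T[:3,:3];c=eef_rot@T[:3,3]+eef_pos
    return c,Rw@d
def wrist_plane(P,p,R,uv,z):
    c,d=wrist_ray(P,p,R,uv);return c+d*(z-c[2])/d[2]
def wrist_pix(P,p,R,X):
    K=P['mtx'];T=P['T_tool_cam'];q=T[:3,:3].T@(R.T@(np.array(X)-p)-T[:3,3])
    r=np.hypot(q[0],q[1]);th=np.arctan2(r,q[2]);return K[0,0]*th*q[:2]/r+K[:2,2]
E
python3 - <<'E'
from h import *
for n in('top','scene'):
    P=np.load(f'{n}0.npz');im=P['im'];hsv=cv2.cvtColor(im,cv2.COLOR_RGB2HSV)
    if n=='top':
        m=((hsv[...,1]<75)&(hsv[...,2]>90)).astype(np.uint8)
        m[:, :270]=0;m[:,400:]=0;m[:100]=0;m[300:]=0
        m=cv2.morphologyEx(m,cv2.MORPH_OPEN,np.ones((3,3)))
        cs,_=cv2.findContours(m,0,1)
        for c in cs:
            if cv2.contourArea(c)<60:continue
            r=cv2.minAreaRect(c);b=cv2.boxPoints(r);print(cv2.contourArea(c),r)
            if cv2.contourArea(c)>1000:
                w=[ray_plane(P,u,32) for u in b];print(np.round(w,1));
                print('ctr',np.mean(w,0))
        m=((hsv[...,0]>20)&(hsv[...,0]<36)&(hsv[...,1]>75)).astype(np.uint8);m[:, :340]=0;m[:,400:]=0;m[:230]=0;m[300:]=0
        cs,_=cv2.findContours(m,0,1);c=max(cs,key=cv2.contourArea);r=cv2.minAreaRect(c);b=cv2.boxPoints(r);w=np.array([ray_plane(P,u,30) for u in b]);print(r);print(w.round(1),w.mean(0))
        # depth-derived
        for u,v in [(318,172),(360,255),(371,262),(300,240)]:print(u,v,P['d'][v,u],ray_plane(P,(u,v),0))
E
```

```text
170.0 ((370.5, 260.0), (16.0, 15.0), 90.0)
2654.0 ((317.2392883300781, 177.5386962890625), (21.19739532470703, 134.62486267089844), 15.52410888671875)
[[492.3  61.5  32. ]
 [811.3 -18.4  32. ]
 [798.2 -68.4  32. ]
 [479.8  12.4  32. ]]
ctr [645.40875036  -3.21306899  32.        ]
((370.6000061035156, 262.29998779296875), (38.263553619384766, 30.04163360595703), 71.56504821777344)
[[ 473.2  -85.4   30. ]
 [ 497.4 -153.2   30. ]
 [ 411.4 -183.    30. ]
 [ 387.4 -115.6   30. ]] [ 442.34703396 -134.29984969   30.        ]
318 172 1400.5448 [664.01477632  -4.45984488   0.        ]
360 255 1350.8138 [ 460.82712691 -111.1825979     0.        ]
371 262 1302.2898 [ 444.31822261 -138.22282771    0.        ]
300 240 1359.4453 [494.4441572   36.10008289   0.        ]
```

```bash
cat >> h.py <<'E'
def Rz(deg):
    a=np.radians(deg);c,s=np.cos(a),np.sin(a)
    return np.array([[c,s,0],[s,-c,0],[0,0,-1.]])
E
python3 - <<'E'
from h import *
from plant import ctrl,sensors
s=sensors.read_state();print(s['eef_rot'].round(3))
for a in(19,199):
    print(a,[ (x if x is None else np.round(x,2)) for x in [ctrl.solve_ik([442,-134,90],Rz(a)),ctrl.solve_ik([720,-20,70],Rz(a-33)),ctrl.solve_ik([720,-20,70],Rz(a-33+90)),ctrl.solve_ik([720,-20,70],Rz(a-33-90)),ctrl.solve_ik([560,20,70],Rz(a-33+90)),ctrl.solve_ik([560,20,70],Rz(a-33-90))]])
E
```

```text
[[-0.907  0.42  -0.001]
 [ 0.42   0.907 -0.001]
 [ 0.    -0.002 -1.   ]]
19 [array([-0.48,  0.19,  1.96, -0.  ,  1.  ,  0.76]), array([-0.15,  0.68,  1.27, -0.  ,  1.19,  1.67]), array([-0.15,  0.68,  1.27, -0.  ,  1.19,  0.1 ]), None, array([-0.12,  0.4 ,  1.72, -0.  ,  1.02,  0.13]), None]
199 [array([-0.48,  0.19,  1.96, -0.  ,  1.  , -2.38]), array([-0.15,  0.68,  1.27, -0.  ,  1.19, -1.47]), None, array([-0.15,  0.68,  1.27, -0.  ,  1.19,  0.1 ]), None, array([-0.12,  0.4 ,  1.72, -0.  ,  1.02,  0.13])]
```

```bash
python3 - <<'E'
from h import *
from plant import ctrl,sensors,optics
P=optics.camera_params('wrist')
ctrl.gripper_to(60)
for n,p,a in(('wb',[442,-134,200],19),('wr',[620,0,220],76)):
    ctrl.move_ptp(p,Rz(a));ctrl.hold(.3)
    s=sensors.read_state();im,d=optics.grab_frame('wrist')
    cv2.imwrite(f'pics/{n}.png',im[:,:,::-1]);np.savez(n+'.npz',im=im,d=d,p=s['eef_pos'],R=s['eef_rot'],mtx=P['mtx'],T_tool_cam=P['T_tool_cam'])
    print(s['t'],s['eef_pos'],s['force'],s['q'])
E
```

```text
3.2667 [ 442.12737122 -133.6773573   200.00579857] [0.7050762  0.31443449 0.7954155 ] [-4.81339031e-01  2.02401085e-02  1.87082725e+00  6.43383861e-06
  1.25052519e+00  7.57068115e-01]
4.5083 [619.51204233  -1.01809694 220.2230691 ] [ 0.10166083  0.30179687 -0.04253627] [-1.41179567e-01  3.28921058e-01  1.46450095e+00 -1.26074640e-04
  1.34809307e+00  1.05064874e-01]
```

View pics/wb.png

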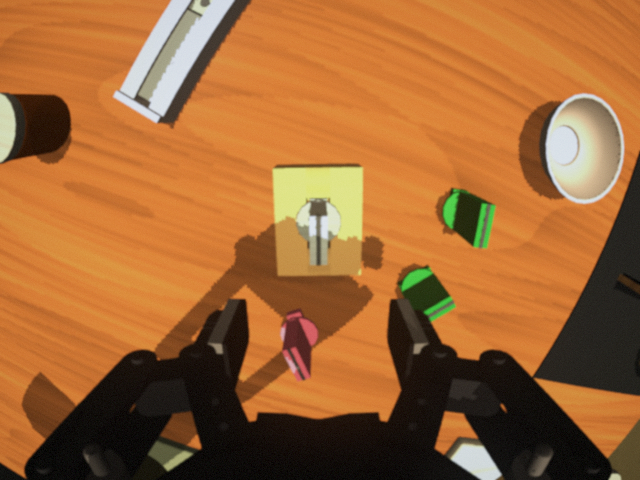

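View pics/wr.png

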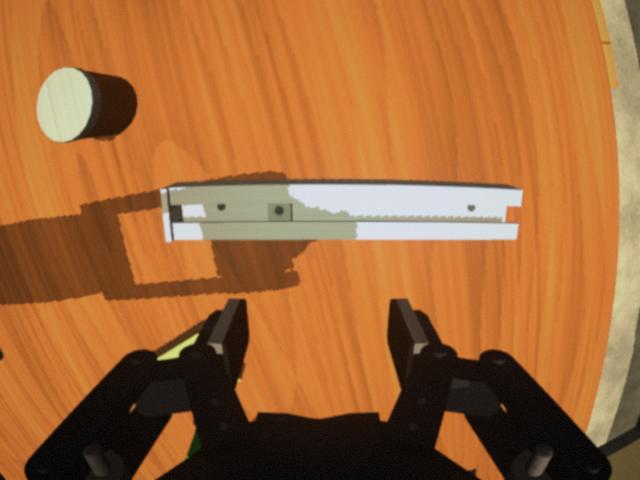

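The first view shows the block at about (318,221) with the tab top's near end at (318,265). The second shows the rail: end plate at (168,213), open end at (520,215), stop in the slot at (279,212). I'll zoom in to read edges.

```bash
python3 - <<'E'
import cv2
a=cv2.imread('pics/wb.png');b=cv2.imread('pics/wr.png')
cv2.imwrite('pics/wb_z.png',cv2.resize(a[160:285,265:370],None,fx=4.8,fy=4.8,interpolation=0))
cv2.imwrite('pics/wr_z1.png',cv2.resize(b[175:250,155:305],None,fx=5,fy=5,interpolation=0))
cv2.imwrite('pics/wr_z2.png',cv2.resize(b[175:250,385:535],None,fx=5,fy=5,interpolation=0))
E
```

```text
(no output)
```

View pics/wb_z.png

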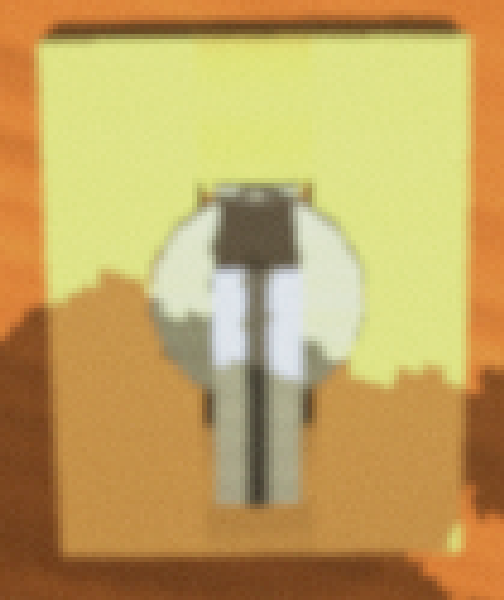

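View pics/wr_z1.png

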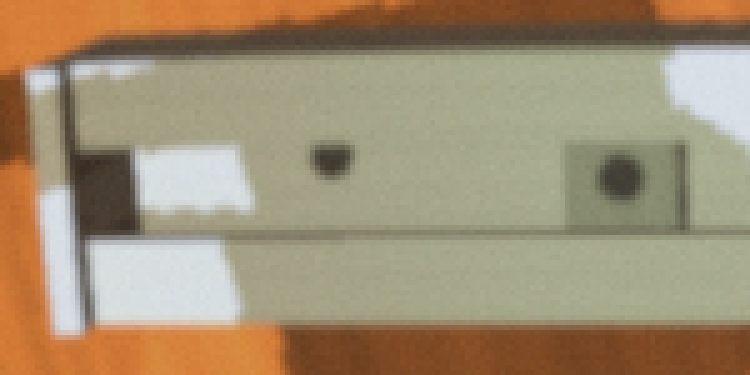

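View pics/wr_z2.png

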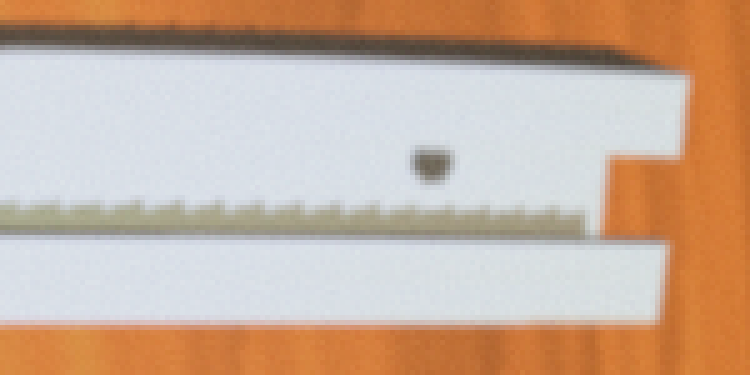

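```bash
python3 - <<'E'
from h import *
def pix(z,f,o): return ((z[0]+.5)/f-.5+o[0],(z[1]+.5)/f-.5+o[1])
D=np.load('wb.npz')
W=lambda D,u,z:wrist_plane(D,D['p'],D['R'],u,z)
tab=np.array([W(D,pix(c,4.8,(265,160)),82) for c in[(213,505),(302,505),(298,265),(212,267)]])
print('tab',tab.round(1),tab.mean(0).round(2)); c=tab
print('dims',np.linalg.norm(c[0]-c[1]),np.linalg.norm(c[2]-c[3]),np.linalg.norm(c[0]-c[3]),np.linalg.norm(c[1]-c[2]))
v=(c[3]+c[2]-c[0]-c[1]);print('ang',np.degrees(np.arctan2(v[1],v[0])))
bl=np.array([W(D,pix(q,4.8,(265,160)),30) for q in[(38,40),(470,35),(465,553),(60,558)]]);print('block',bl.mean(0),[np.linalg.norm(bl[i]-bl[i-1]).round(1) for i in range(4)]);
v=bl[0]+bl[1]-bl[2]-bl[3];print(np.degrees(np.arctan2(v[1],v[0])))
D=np.load('wr.npz');z1=lambda q:pix(q,5,(155,175));z2=lambda q:pix(q,5,(385,175))
up=[W(D,z1((100,60)),32),W(D,z1((740,46)),32),W(D,z2((10,51)),32),W(D,z2((690,75)),32)]
lo=[W(D,z1((92,325)),32),W(D,z1((740,324)),32),W(D,z2((10,325)),32),W(D,z2((660,323)),32)]
sl=[W(D,z1((92,236)),32),W(D,z1((740,235)),32),W(D,z2((10,240)),32),W(D,z2((668,241)),32)]
su=[W(D,z2((683,157)),32)]
for n,l in(('up',up),('lo',lo),('slotlow',sl),('slotup',su)):print(n,np.round(l,1)[:,:2].tolist())
ep=[W(D,z1((27,72)),38),W(D,z1((55,335)),38)];print('plate',np.round(ep,1))
op=(up[3]+lo[3])/2;pl=(ep[0]+ep[1])/2
L=np.linalg.norm((op-pl)[:2]);print('len to plate outer (326)',L)
fit=lambda l:np.polyfit(np.array(l)[:,0],np.array(l)[:,1],1)
for l in(up,lo,sl):k=fit(l);print(k,np.degrees(np.arctan(k[0])))
u=(pl-op)[:2]/L;print('x axis',u,np.degrees(np.arctan2(u[1],u[0])),'slot',op[:2]+160*u, pl[:2]-166*u)
st=[W(D,z1((683,145)),28),W(D,z1((686,228)),28)]
print('stop near',[(s[:2]-(op[:2]+160*u))@u for s in st])
P=np.load('top0.npz')
E
```

```text
tab [[ 427.6 -131.7   82. ]
 [ 431.7 -143.6   82. ]
 [ 464.4 -131.4   82. ]
 [ 460.4 -120.5   82. ]] [ 446.03 -131.78   82.  ]
dims 12.610345972047824 11.680302101647762 34.63624969744015 34.92469961094911
ang 19.612570541034106
block [ 444.08208185 -132.82522222   30.        ] [np.float64(90.5), np.float64(69.9), np.float64(90.3), np.float64(71.1)]
19.965684306671065
up [[505.3, 60.0], [614.3, 32.6], [682.4, 15.1], [810.0, -16.6]]
lo [[487.0, 14.6], [602.0, -14.2], [672.9, -32.2], [798.8, -63.3]]
slotlow [[493.0, 30.3], [606.0, 1.1], [675.8, -17.1], [801.9, -47.4]]
slotup [[806.8, -31.8]]
plate [[493.8  62.3  38. ]
 [482.1  15.8  38. ]]
len to plate outer (326) 326.1846682584536
[ -0.25154799 187.0265151 ] -14.11968906640956
[ -0.25001279 136.25268043] -14.036932908526087
[ -0.25188786 153.98473037] -14.138002016141295
x axis [-0.97022994  0.24218559] 165.98442848553572 slot [649.19109023  -1.21244136] [649.01191956  -1.16771737]
stop near [np.float64(52.14345034747039), np.float64(51.91855530722493)]
```

Checks against the given sizes:
- **Tab:** 34.7 x 12.1 (34 x 12 given).
- **Block:** 90.4 x 70.5 (90 x 70 given).
- **Rail and plate:** 326.2 long (326 given).
- **Poses:** tab at (446.0,-131.8), yaw 19.7°. Slot at (649.1,-1.2), x axis at 165.95°. The stop face is about 52 beyond the slot.

Now I'll grasp the post.

```bash
python3 - <<'E'
from h import *
from plant import ctrl,sensors,optics
ctrl.gripper_to(50)
R=Rz(19.7);x,y=445.5,-132
ctrl.move_ptp([x,y,150],R)
ctrl.hold(.2);s=sensors.read_state();print(s['eef_pos'],s['force'])
print(ctrl.move_l([x,y,67],vel=80,threshold=6))
s=sensors.read_state();print(s['eef_pos'],s['force'])
im,d=optics.grab_frame('wrist');cv2.imwrite('pics/g0.png',im[:,:,::-1])
ctrl.gripper_to(0,40)
s=sensors.read_state();print(s['t'],s['eef_pos'],s['force'],s['grip_width'])
print(ctrl.move_l([x,y,180],vel=80,threshold=8))
ctrl.hold(.2);s=sensors.read_state();print(s['t'],s['eef_pos'],s['force'],s['wrist_torque'],s['grip_width'])
im,d=optics.grab_frame('wrist');cv2.imwrite('pics/g1.png',im[:,:,::-1])
E
```

```text
[ 446.94320342 -131.86389482  150.71752129] [ 0.08738568 -0.1148473  -0.71566016]
False
[ 446.05596697 -132.27055676   67.53795173] [-0.96228094  0.19907261 -0.32395987]
7.6 [ 445.82679447 -132.14515966   67.39107793] [ 0.31181244 -0.23329613  3.18460612] 11.528204602501308
False
9.3667 [ 445.26978784 -131.88373652  179.58265993] [-0.14151526  0.12113942 -1.0360122 ] [-0.03917383 -0.0136627  -0.00010865] 11.593350362960859
```

View pics/g1.png

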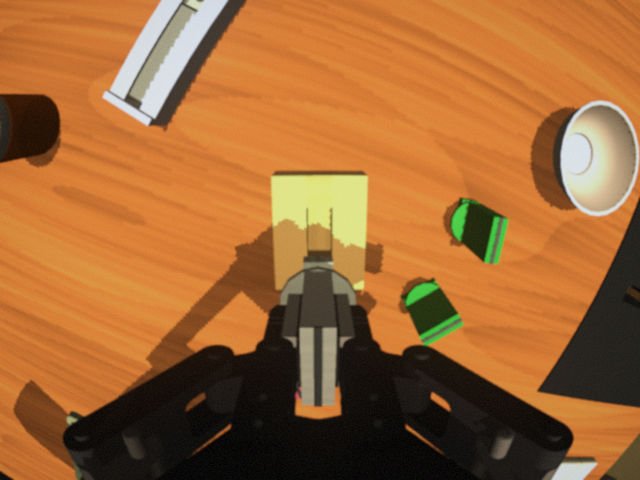

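The post is held (11.6 mm grip, tab straight in the jaws, pocket empty behind it). Next I'll go above the slot at x = -60 and check alignment.

```bash
python3 - <<'E'
from h import *
from plant import ctrl,sensors,optics
P=optics.camera_params('wrist')
R=Rz(-14.05);x,y=707.3,-15.8
ctrl.move_ptp([x,y,180],R)
ctrl.move_l([x,y,100],vel=80)
ctrl.hold(.4);s=sensors.read_state();print(s['t'],s['eef_pos'],s['force'],s['eef_rot'].round(4).tolist())
im,d=optics.grab_frame('wrist');cv2.imwrite('pics/i0.png',im[:,:,::-1])
np.savez('i0.npz',im=im,d=d,p=s['eef_pos'],R=s['eef_rot'],mtx=P['mtx'],T_tool_cam=P['T_tool_cam'])
cv2.imwrite('pics/i0z.png',cv2.resize(im[130:330,220:420,::-1],None,fx=3,fy=3,interpolation=0))
E
```

```text
12.075 [707.3783386  -15.81527299 100.23141949] [-0.15643077 -0.21563295 -0.15561218] [[0.9701, -0.2428, 0.0003], [-0.2428, -0.9701, -0.0], [0.0003, -0.0001, -1.0]]
```

View pics/i0.png

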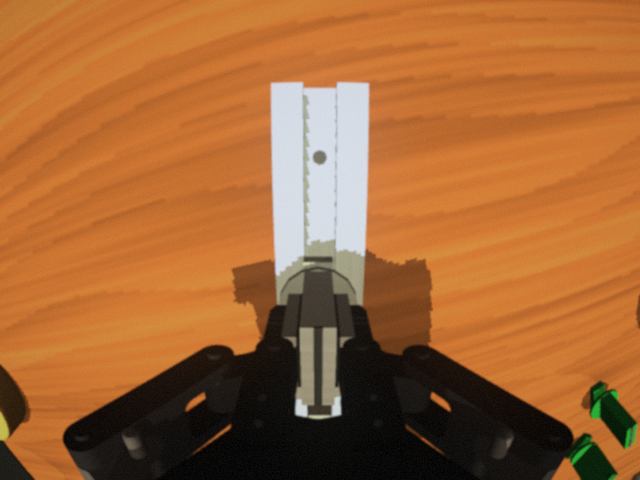

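View pics/i0z.png

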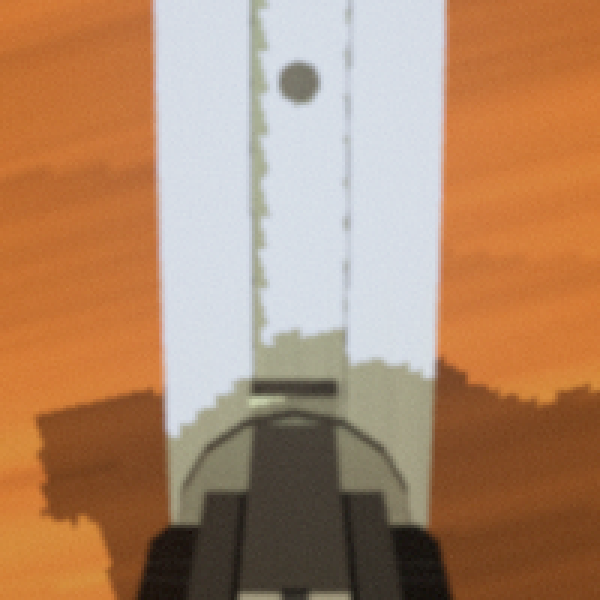

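```bash
python3 - <<'E'
from h import *
D=np.load('i0.npz');im=D['im']
g=im.astype(float).mean(2)
def toolxy(u,z):
    X=wrist_plane(D,D['p'],D['R'],u,z);return (D['R'].T@(X-D['p']))[:2]
hsv=cv2.cvtColor(im,cv2.COLOR_RGB2HSV)
for row in (110,130,145,170,190,205,215):
    m=hsv[row,:,1]<90
    xs=np.where(m[255:385])[0]+255
    l,r=xs[0]-.5,xs[-1]+.5
    a,b=toolxy((l,row),32),toolxy((r,row),32)
    print(row,l,r,a.round(2),b.round(2),'ctr',((a+b)/2).round(2),'w',(b-a)[1].round(1))
zp=lambda q:((q[0]+.5)/3-.5+220,(q[1]+.5)/3-.5+130)
for y,l,r in((385,253,347),(200,251,348),(30,251,350)):
    a,b=toolxy(zp((l,y)),32),toolxy(zp((r,y)),32);print('slot',a.round(2),b.round(2),(a+b)/2)
zt=100.2-9.4-43
for z in(zt,zt+8):
  a,b=toolxy(zp((249,388)),z),toolxy(zp((337,388)),z);print('head',z,a.round(2),b.round(2),(a+b)/2)
for y,l,r,z in((490,183,406,100.2-9.4-26),):
  a,b=toolxy(zp((l,y)),z),toolxy(zp((r,y)),z);print('collar',a.round(2),b.round(2),(a+b)/2)
E
```

```text
110 270.5 368.5 [ 85.32 -23.44] [85.36 24.83] ctr [85.34  0.69] w 48.3
130 270.5 368.5 [ 75.27 -23.56] [75.3  24.95] ctr [75.29  0.7 ] w 48.5
145 270.5 368.5 [ 67.73 -23.68] [67.75 25.08] ctr [67.74  0.7 ] w 48.8
170 271.5 367.5 [ 55.07 -23.44] [55.08 24.84] ctr [55.08  0.7 ] w 48.3
190 271.5 367.5 [ 44.81 -23.7 ] [44.81 25.11] ctr [44.81  0.71] w 48.8
205 272.5 366.5 [ 36.98 -23.41] [36.98 24.83] ctr [36.98  0.71] w 48.2
215 272.5 366.5 [ 31.69 -23.57] [31.68 25.01] ctr [31.69  0.72] w 48.6
slot [ 8.06 -7.53] [8.05 9.18] [8.05305315 0.82084449]
slot [41.4  -7.52] [41.4   8.91] [41.40344123  0.69704901]
slot [70.16 -7.31] [70.17  9.  ] [70.16803231  0.84692378]
head 47.8 [13.42 -7.58] [13.41  6.75] [13.41702454 -0.41297624]
head 55.8 [16.42 -7.23] [16.42  6.42] [16.42076639 -0.40668472]
collar [  3.15 -17.17] [ 3.13 16.81] [ 3.14367933 -0.18161459]
```

The head bar shows at zoom (293,387) and the slot centre at zoom column 300. That puts the slot about 1.0 mm off the head in tool y, with yaw aligned. I'll shift by that and lower with a force threshold.

```bash
python3 - <<'E'
from h import *
from plant import ctrl,sensors,optics
x,y=707.06,-16.77
ctrl.move_l([x,y,90],vel=60); ctrl.hold(.2)
s=sensors.read_state();print(s['eef_pos'],s['force'])
print(ctrl.move_l([x,y,72.5],vel=15,threshold=4))
s=sensors.read_state();print(s['t'],s['eef_pos'],s['force'])
if s['eef_pos'][2]<75:
    print(ctrl.move_l([x,y,67],vel=6,threshold=3))
    s=sensors.read_state();print(s['t'],s['eef_pos'],s['force'],s['grip_width'])
ctrl.hold(.2);s=sensors.read_state();print(s['eef_pos'],s['force'],s['wrist_torque'])
im,d=optics.grab_frame('wrist');cv2.imwrite('pics/i1.png',im[:,:,::-1])
E
```

```text
[707.22324682 -16.79518478  90.14445094] [ 0.1959323  -0.20246102 -1.03488394]
False
13.9583 [707.19473813 -16.82369565  72.69587505] [ 0.20994706 -0.91364019 -1.61064569]
True
14.5417 [707.12034427 -16.75349826  69.46404106] [0.86685333 0.05868882 5.37946629] 11.099977672743197
[707.12740975 -16.756335    69.47525639] [0.60915883 0.60252437 5.85725394] [-0.03970118 -0.01593995  0.000998  ]
```

View pics/i1.png

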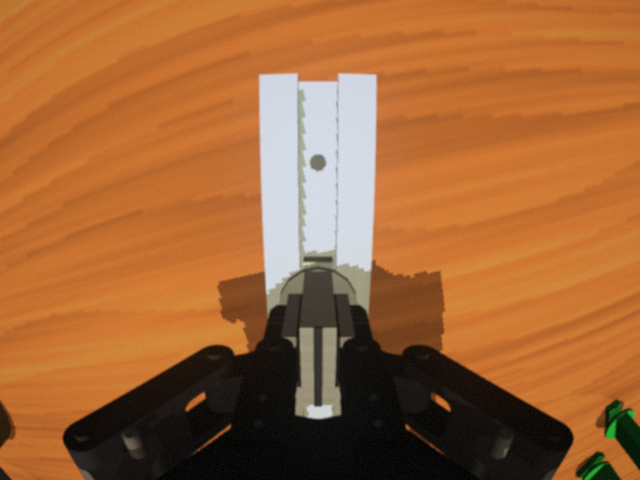

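Contact came at z = 69.46 against 69.4 predicted, so the collar is on the lips with the head lengthwise in the slot (bar at (318,259)). I'll lift 1 mm to free the collar and make the quarter turn.

```bash
python3 - <<'E'
from h import *
from plant import ctrl,sensors,optics
x,y=707.06,-16.77
ctrl.move_l([x,y,70.7],vel=10);ctrl.hold(.1)
s=sensors.read_state();print(s['t'],s['eef_pos'],s['force'])
for a in(16,46,75.95):
    r=ctrl.move_l([x,y,70.7],rot=Rz(a),vel=20,threshold=6)
    s=sensors.read_state();print(a,r,s['t'],s['eef_pos'],s['force'],s['wrist_torque'],s['eef_rot'][:2,0].round(3))
    if r:break
ctrl.hold(.3);s=sensors.read_state();print(s['eef_pos'],s['force'],s['wrist_torque'],s['q'][5])
im,d=optics.grab_frame('wrist');cv2.imwrite('pics/t1.png',im[:,:,::-1])
im,d=optics.grab_frame('scene');cv2.imwrite('pics/t1s.png',cv2.resize(im[200:380,290:440,::-1],None,fx=3.3,fy=3.3,interpolation=2))
E
```

```text
15.3583 [706.49304503 -16.67613768  69.92944615] [-0.44601485  0.32382286 -1.45002359]
16 False 16.0333 [706.96239441 -16.75724145  70.56645257] [-0.76028223 -0.09831549 -1.5159416 ] [ 0.01445741  0.03839076 -0.02881761] [0.962 0.274]
46 False 16.7083 [707.02200784 -16.75828085  70.66330961] [ 0.90869535  0.28555245 -0.41506902] [ 0.01164493 -0.00974226  0.01895711] [0.696 0.718]
75.95 False 17.3833 [707.0766745  -16.75781811  70.70530943] [ 0.93129538  0.19338898 -1.0801864 ] [-0.05652897 -0.01148202 -0.06196163] [0.245 0.97 ]
[707.04182588 -16.75731429  70.68215893] [ 0.13330651  0.12273488 -0.94045282] [-0.00665434 -0.03612843  0.01184001] 0.09972596193022992
```

View pics/t1.png

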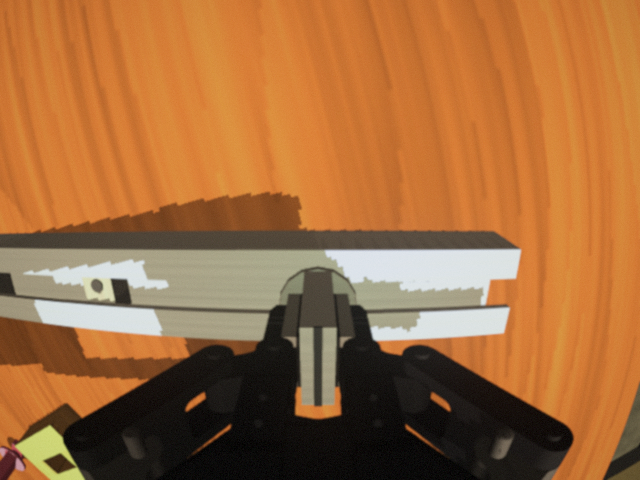

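View pics/t1s.png

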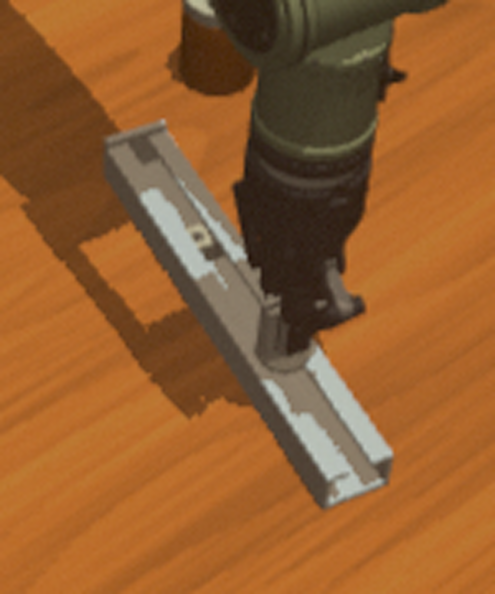

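The turn is done with no lateral load. The tab now lies across the rail and the stop is visible at (97,288). I'll slide to short of the expected stop, then creep with a low threshold.

```bash
cat >> h.py <<'E'
U=np.array([np.cos(np.radians(165.96)),np.sin(np.radians(165.96))]);P0=np.array([707.06,-16.77])
def at(d,z):return [*(P0+d*U),z]
def xr(p):return (np.array(p[:2])-P0)@U, (np.array(p[:2])-P0)@np.array([-U[1],U[0]])
E
python3 - <<'E'
from h import *
from plant import ctrl,sensors,optics
def rep(m,r=None):
    s=sensors.read_state();print(m,r,s['t'],np.round(xr(s['eef_pos']),2),s['eef_pos'][2].round(2),s['force'].round(2),'along',(s['force'][:2]@U).round(2));return s
r=ctrl.move_l(at(92,70.7),vel=45,threshold=7);rep('fast',r)
ctrl.hold(.3);rep('hold')
if not r:
    r=ctrl.move_l(at(115,70.7),vel=7,threshold=4);rep('creep',r)
    ctrl.hold(.4);rep('hold')
E
```

```text
fast False 19.975 [9.18e+01 3.00e-02] 70.71 [ 0.18 -0.07 -1.06] along -0.19
hold None 20.275 [9.197e+01 1.000e-02] 70.65 [ 0.78  0.56 -0.13] along -0.62
creep True 22.2833 [1.0568e+02 4.0000e-02] 70.62 [ 0.79 -0.04  0.31] along -0.78
hold None 22.6833 [1.0572e+02 1.0000e-01] 70.17 [ 3.84 -0.3   0.69] along -3.8
```

Contact is at d = 105.7 (105 expected). I'll raise the push slightly so that it is clearly above 2 N.

```bash
python3 - <<'E'
from h import *
from plant import ctrl,sensors,optics
def f():
    fs=[]
    for _ in range(6):
        ctrl.hold(.05);fs.append(sensors.read_state()['force'])
    return np.mean(fs,0)
for d in(106,106.4,106.8,107.2,107.6,108):
    ctrl.move_l(at(d,70.4),vel=4,threshold=6)
    F=f();s=sensors.read_state();print(d,s['t'],np.round(xr(s['eef_pos']),2),s['eef_pos'][2].round(2),F.round(2),'along',(F[:2]@U).round(2))
    if F[:2]@U<-6:break
ctrl.hold(.3)
im,d=optics.grab_frame('wrist');cv2.imwrite('pics/s1.png',im[:,:,::-1])
E
```

```text
106 23.3833 [1.0571e+02 7.0000e-02] 70.23 [ 5.15 -0.96 -1.89] along -5.23
106.4 23.9333 [1.0577e+02 9.0000e-02] 70.25 [ 5.85 -1.53 -2.85] along -6.04
```

View pics/s1.png

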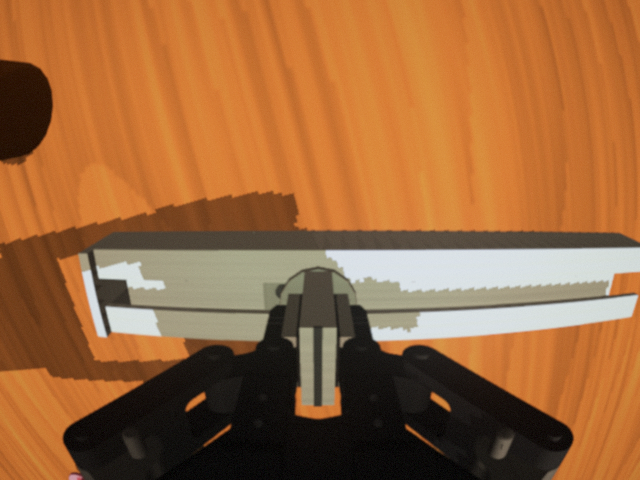

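The push is a steady 6 N with no motion, and the stop is now under the collar's edge at (272,292). I'll seat the collar, release and withdraw.

```bash
python3 - <<'E'
from h import *
from plant import ctrl,sensors,optics
def rep(m,r=None):
    s=sensors.read_state();print(m,r,s['t'],np.round(xr(s['eef_pos']),2),s['eef_pos'][2].round(2),s['force'].round(2),'along',(s['force'][:2]@U).round(2),s['grip_width'].round(1));return s
r=ctrl.move_l(at(105.8,68.5),vel=4,threshold=3);rep('lower',r)
ctrl.hold(.2);rep('hold')
ctrl.gripper_to(26);rep('open')
ctrl.hold(.2)
ctrl.gripper_to(45);rep('open')
p=sensors.read_state()['eef_pos']
print(ctrl.move_l([p[0],p[1],180],vel=70,threshold=8))
P=optics.camera_params('wrist')
ctrl.hold(.3);s=rep('up')
im,d=optics.grab_frame('wrist');cv2.imwrite('pics/e1.png',im[:,:,::-1])
np.savez('e1.npz',im=im,d=d,p=s['eef_pos'],R=s['eef_rot'],mtx=P['mtx'],T_tool_cam=P['T_tool_cam'])
cv2.imwrite('pics/e1z.png',cv2.resize(im[200:350,220:420,::-1],None,fx=4,fy=4,interpolation=0))
E
```

```text
Traceback (most recent call last):
AttributeError: 'float' object has no attribute 'round'
```

```bash
python3 - <<'E'
from h import *
from plant import ctrl,sensors,optics
def rep(m,r=None):
    s=sensors.read_state();print(m,r,s['t'],np.round(xr(s['eef_pos']),2),s['eef_pos'][2].round(2),s['force'].round(2),'along',(s['force'][:2]@U).round(2),round(s['grip_width'],1));return s
s=rep('now')
if s['eef_pos'][2]>69.8:
    r=ctrl.move_l(at(105.8,68.8),vel=4,threshold=3);rep('lower',r)
ctrl.hold(.2);rep('hold')
ctrl.gripper_to(26);rep('open')
ctrl.hold(.2)
ctrl.gripper_to(45);rep('open')
p=sensors.read_state()['eef_pos']
print(ctrl.move_l([p[0],p[1],180],vel=70,threshold=8))
P=optics.camera_params('wrist')
ctrl.hold(.3);s=rep('up')
im,d=optics.grab_frame('wrist');cv2.imwrite('pics/e1.png',im[:,:,::-1])
np.savez('e1.npz',im=im,d=d,p=s['eef_pos'],R=s['eef_rot'],mtx=P['mtx'],T_tool_cam=P['T_tool_cam'])
cv2.imwrite('pics/e1z.png',cv2.resize(im[200:350,220:420,::-1],None,fx=4,fy=4,interpolation=0))
E
```

```text
now None 24.5417 [105.62   0.12] 69.71 [ 0.11 -1.52 -1.06] along -0.48 11.4
hold None 24.7417 [105.39   0.16] 69.47 [-0.23 -0.17 -0.91] along 0.18 11.5
open None 25.0333 [103.95   0.11] 70.33 [-0.59  0.16  0.31] along 0.61 25.8
open None 25.5583 [1.0388e+02 9.0000e-02] 70.36 [ 0.23  0.44 -0.62] along -0.12 45.3
False
up None 27.575 [1.0395e+02 9.0000e-02] 179.81 [-0.29 -0.8  -0.9 ] along 0.08 44.8
```

View pics/e1.png

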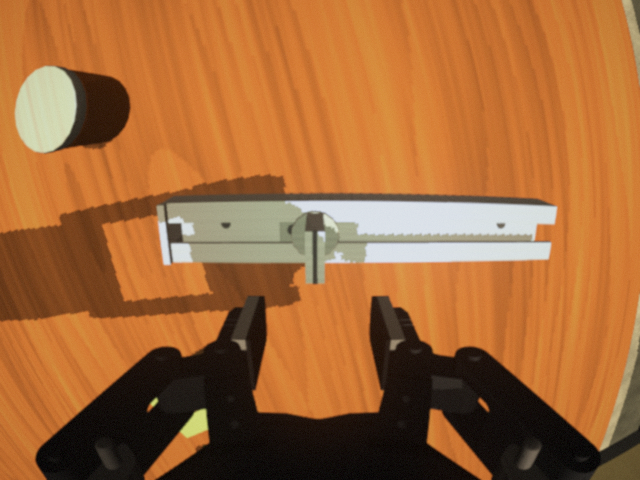

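View pics/e1z.png

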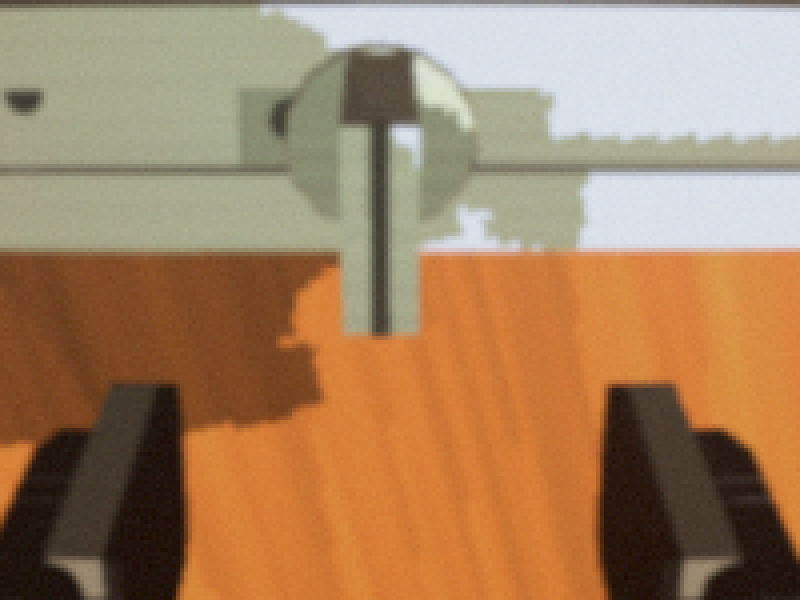

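```bash
python3 - <<'E'
from h import *
D=np.load('e1.npz')
zp=lambda q:((q[0]+.5)/4-.5+220,(q[1]+.5)/4-.5+200)
W=lambda q,z:np.round(xr(wrist_plane(D,D['p'],D['R'],zp(q),z)),2)
c=[W(q,84) for q in((340,125),(420,125),(420,335),(342,335))];print(c,np.mean(c,0))
print('ang',np.degrees(np.arctan2(*((c[0]+c[1]-c[2]-c[3])))))
print('collar',W((288,130),36),W((478,130),36))
print('slot low edge',W((100,169),32),W((700,169),32))
print('stop far edge',W((240,120),28),'near=',W((240,120),28)[0]-20, 'post should be at',W((240,120),28)[0]-27)
E
```

```text
[array([112.26, -15.74]), array([100.31, -15.71]), array([100.12,  18.62]), array([112.37,  18.58])] [106.265    1.4375]
ang 179.93323145977888
collar [123.3   -0.85] [88.44 -0.77]
slot low edge [159.61   7.87] [45.52  8.17]
stop far edge [132.9   -0.51] near= 112.9 post should be at 105.9
```

```bash
python3 - <<'E'
from h import *
from plant import ctrl,sensors,optics
D=np.load('e1.npz')
zp=lambda q:((q[0]+.5)/4-.5+220,(q[1]+.5)/4-.5+200)
W=lambda q,z:np.round(xr(wrist_plane(D,D['p'],D['R'],zp(q),z)),2)
print('collar top edge (z36)',W((380,44),36),'far rail edge',W((380,4),32),'near',W((300,250),32))
P=optics.camera_params('scene')
im,d=optics.grab_frame('scene');cv2.imwrite('pics/e2.png',cv2.resize(im[210:360,310:430,::-1],None,fx=4,fy=4,interpolation=2))
print(sensors.read_state()['t'])
E
```

```text
collar top edge (z36) [106.37 -16.97] far rail edge [106.36 -23.52] near [121.81  24.24]
27.675
```

View pics/e2.png

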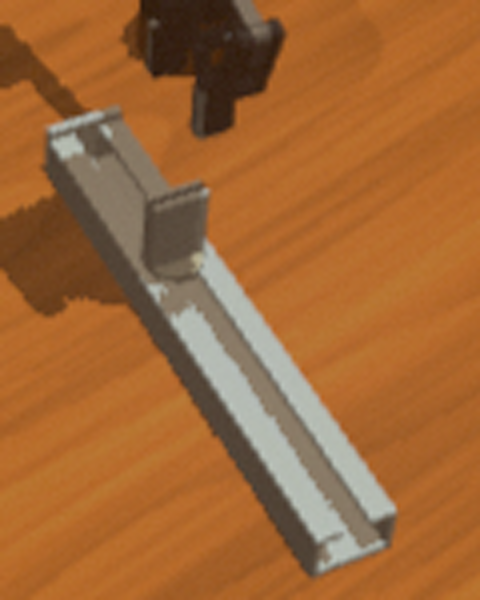

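The post stands upright, turned across the rail, about 1 mm off centre and snug to the stop. The gripper is clear, so I'm handing in.

```bash
python3 - <<'E'
from plant import ctrl
ctrl.finish_job()
E
```

```text
the job is handed in; nothing more can be done
```

The job is handed in: the post stands in the rail, turned across the slot and up against the hidden stop. It took about 28 s of the 67 s allowed; no verdict is reported.

- **Insertion:** I lifted the grey post out of the block and lowered its foot into the slot about 60 mm from mid-slot, in the half away from the end plate. The collar touched the lips at the predicted height (69.46 against 69.4 mm) with about 6 N.
- **Turn and slide:** I turned it a quarter turn with no side load and slid it until it met the stop at 105.7 mm of travel, where the camera had predicted 105. I pressed to about 6 N, seated the collar and released.
- **Last checks:**
  - The post sits within about 0.5 mm of the stop contact position.
  - It is turned within about 0.1° of square to the rail.
  - It looks upright and is about 1 mm off centre by its collar.
- **Disagreement:** the top of the tab measured about 1.1–1.7 mm off centre, slightly more than the collar, but within camera error and the 4 mm allowed.
- **Slip-ups:**
  - On release the gripper centre moved back about 1.5 mm, but the post did not follow.
  - One script stopped on a print error while the post was still held, and I carried on from there with no effect.
- **Bystanders:** the jar, cheese and bowl were never approached.

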